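Load a capped sample tube down the chute into the well

ROBOT

A 6-joint arm with a two-finger parallel gripper is mounted at the origin on a cart in front of the work surface, level with it; the furniture and walls round the work are solid. World frame = base frame: x ahead of the robot, y to its left, z up, the work surface at z = 0. Lengths are in m, angles in rad, forces in N, time in s.
With the tool pointing down it reaches from about 0.3 to 0.775 m from the base axis. Payload 14.6 kg.
Tool frame: the origin (TCP) lies where the fingers leave the gripper's body, on its centre line; the fingertips stand 97 mm ahead of it and the grasp point (between the pads) lies 78 mm ahead of it; z points along the fingers, y is the line along which they close (so a half turn about z gives the same grasp; the last joint's range is limited). The gripper opens to 94 mm and grips with 3 to 60 N. Pads are 16 mm wide; open, the fingers measure 119 mm over their backs; the gripper's body (75 mm by 177 mm) begins 78 mm behind the grasp point.
Start: joints at [1.174, 0.3, 1.521, -0, 1.321, -0.067], TCP at [0.178, 0.52, 0.303] pointing down, gripper open.
Joint ranges: [-3.03, 3.03], [-0.79, 2.21], [0.23, 2.52], [-1.04, 4.18], [0, 3.07], [-2.55, 2.55]. Speed limits (rad/s): [2.22, 2.22, 2.57, 3.14, 3.14, 3.14].

INTERFACE

Orientations are given as a 3x3 rotation matrix whose columns are the frame's x, y, z axes.
In Python, from rig import r, gripper_open, grasp, kinematics, imaging, sign_off, finder gives the robot as it stands. Calls block until the motion is done:
- r.move_ptp(position, orientation): joint-space move of the TCP to a pose.
- r.servo_line(position, orientation=None, feed=0.15): straight line of the TCP; orientation=None keeps the orientation; feed is the mean speed in m/s.
- r.goto_joints(angles): joint-space move.
- gripper_open() and grasp(grip_force=None): open the fingers fully, or close them until they stop; grip_force is the grip in N (None keeps the last).
- r.pause(seconds).
- kinematics.solve_ik(position, orientation): joint angles nearest the present ones, or None.
- imaging.grab_frame(name): name is "side" or "top" or "wrist"; returns a dict with "image" (400x640x3 uint8, blue, green, red), "K" (3x3 intrinsics, pixels), "distortion" ([k1, k2, p1, p2, k3] as OpenCV has them; the pictures are not rectified), "world_to_cam" (4x4, takes a point from world to camera coordinates). Camera axes: x right, y down, z forward; pixel columns grow to the right and rows downward; lengths in m; the calibration is good to about 2 mm. A picture is of the moment at which its call begins. There is no depth.
A pose or a line that the arm cannot do raises r.MotionError and nothing moves.
- sign_off(): hands the job in; it is judged then, once.
Trained networks look in a picture, given as the dict that the camera call returned (one of the last four; its "shot" number tells which), for a name from the list of things; names that differ only in an ending like _2 or _b are one class to them, and where a whole thing is asked for, a point or a joint stands for the part that bears it (a point fixed in the world has none). Each returns a list of dicts, best first, with "confidence" (0 to 1); they miss things now and then, are a little off and sometimes report something else, mostly with a low value. They report only what shows in the picture. A call takes as long as a camera call. They do not tell look-alikes from the thing itself.
- finder.search_frame(picture, name): "extent" ([left, top, width, height] in pixels, round what is visible of it).
- finder.trace(picture, name): "region" (400x640 bool, what is visible of it) and "extent" ([left, top, width, height] in pixels, round what is visible of it).
- finder.pinpoint(picture, name): "pixel" ([row, column] in pixels: a listed point, or the origin of a listed thing).
Readings, each from a call of its own:
- r.get_t(): time.
- r.get_joints(): joint angles.
- r.get_qvel(): joint speeds.
- r.get_joint_torque(): joint torques, N m.
- r.get_position(): TCP position.
- r.get_tcp_rot(): TCP orientation.
- r.get_ft_force(): force on the tool from outside, world axes, zero at the start.
- r.get_moment(): the same for the moment, N m.
- r.get_opening(): opening from 0.0 (shut) to 1.0 (fully open).
- r.get_gripper_force(): force on a finger pad.
Only numpy, scipy, OpenCV 4.12 (cv2) and the standard library are available. Lean on these libraries where they do the work, as an engineer would, in place of code of your own. Each camera call takes 0.05 s, during which the arm holds its last target. There are 200 camera calls.

TASK

Load the capped tube lying loose on the bench into the tube loader: lay it, tapered end downhill, along the slope of the open chute so that it touches the chute while you still hold it, then let go and let it slide to rest against the closed shutter. Then press the sprung cap on the loader's canister fully down until the tube has slid through into the well, and let the cap spring back up. Leave the other things on the bench where they are.

Things in the scene. Friction and masses are not known exactly. Their poses are not given: they have to be found in the camera images.
- tube: the loose white capped sample tube, 110 mm long, barrel 15 to 16 mm across, cap 17 mm, 11 to 30 g. Its y axis runs along it from the cap end (y = -55 mm) to the tapered end (y = +55 mm); the cap covers y = -55 to -42 mm. The origin lies on its surface halfway along; the tube's axis is the line (0, y, 8.5 mm). It lies flat on the bench.
- tube_mid (a point): point on the tube's axis, halfway along
- tube_tip (a point): point on the tube's axis at its tapered end
- loader: the fixed tube loader: grey base plate 235 x 100 mm on the bench, with a wing to its right. Origin: under the middle of the plate. Its x axis points uphill along the chute seen from above (roughly away from the robot), y to the left. A white canister, 52 mm across, stands at y = -100 mm and carries the sprung cap.
- chute: straight metal chute, 40 degrees steep, low end nearest the robot; its lower half is the closed well. Origin: on the path axis at the well's floor; x axis up the slope, y level, z square to the slope, upwards. A tube lying in it has its axis on this x axis (y = z = 0). Polished: a tube let go slides down by itself.
- well_floor (a point): point on the path axis at the well's floor, chute x = 0; the tapered end lies here when the tube is loaded. The well runs from x = 0 to 118 mm, 23 mm wide inside, with a sight slot on top
- shutter_point (a point): point on the path axis just uphill of the closed shutter, chute x = 122 mm, where the tapered end comes to rest. From here to x = 138 mm runs an open-topped throat 20 mm wide, and from 138 to 175 mm the open-topped funnel, whose side walls flare from 20 to 56 mm apart; both rise 14 mm above the path axis
- chute_top (a point): point on the path axis near the chute's upper end, x = 256 mm, about 193 mm above the bench. From x = 175 to 256 mm there is only a narrow V rail, 15 mm wide, under the tube, its rims 6 mm below the axis, with nothing beside it: room for fingers astride the tube. Above x = 256 mm the rail bends down for 18 mm and ends
- push_cap (a joint): how far the sprung cap is pressed, m: 0 up, 0.010 fully down. It pushes back with 2 N at the top and 4.5 N at the bottom, then meets a hard stop, and springs back when released. Pressing it draws the shutter sideways out of the chute, 3 mm for each mm; the shutter shuts again as the cap rises
- cap_top (a point): centre of the top of the sprung grey cap, 36 mm across, about 135 mm above the bench when up; pressed straight down
- marker: bystander: felt marker 122 mm long and 13 mm thick, lying beyond the tube; origin under its middle
- tape_roll: bystander: roll of tape, 78 mm across, 19 mm high; origin under its middle
- small_bottle: bystander: plastic bottle, 50 mm across, 95 mm high; origin under its middle
- beaker: bystander: glass beaker, 60 mm across, 68 mm high; origin under its middle
- jar: bystander: screw-cap plastic bottle, 68 mm across, 128 mm high; origin under its middle
There are look-alikes about, which are no part of the job. Leave any orange look-alike of the tube alone.

How it is judged:
On the way, in this order (a step that is already met when the one before it is completed fails the run):
1. the tube, still held by the fingers, lies along the chute's slope (within about 12 degrees) with its tapered end downhill in the funnel, and touches the chute (contact force between the fingers and tube above 0.3 N and contact force between tube and chute above 0.15 N and x of tube_tip in the frame of chute between 0.112 and 0.185 m and y of tube_tip in the frame of chute between -0.025 and 0.025 m and z of tube_tip in the frame of chute between -0.02 and 0.02 m and angle between the y axis of tube and the x axis of chute, either way round below 0.22 rad and angle between tube's own y axis and vertical above 1.9 rad), for 0.05 s.
2. the tube has been let go and rests in the chute against the closed shutter (contact force between the fingers and tube below 0.05 N and linear speed of tube below 0.02 m/s and x of tube_tip in the frame of chute between 0.112 and 0.132 m and angle between the y axis of tube and the x axis of chute, either way round below 0.22 rad and angle between tube's own y axis and vertical above 1.9 rad and value of joint push_cap below 0.002 m), for 0.2 s.
3. the sprung cap is pressed fully down (at least 8.5 of its 10 mm) (value of joint push_cap above 0.0085 m), for 0.05 s.
At the end, for the whole second after the job is handed in: The tube lies at rest in the well, tapered end down and within 10 mm of the well's floor along the slope, and the sprung cap is up again (within 1.5 mm) (x of tube_tip in the frame of chute below 0.01 m and distance between tube_tip and well_floor below 0.015 m and angle between the y axis of tube and the x axis of chute, either way round below 0.15 rad and angle between tube's own y axis and vertical above 1.9 rad and linear speed of tube below 0.02 m/s and value of joint push_cap below 0.0015 m); the robot touches nothing.
It fails at once if a bystander (marker, tape roll, small bottle, beaker or jar) is moved more than 30 mm (distance of any of marker, tape_roll, small_bottle, beaker, jar from where it was at the start of the episode above 0.03 m).
It also fails if it takes over 53 s, if anything falls off the work surface, if the arm or the gripper's body presses on something with over 40 N, if the wrist force passes 120 N, or if a joint passes its speed limit or range.

## Working session

There is one attempt and no reset: what is moved stays moved. The work goes in short steps, each a Python script; the robot and the scene stay as the last script left them, time stands still between calls to the robot, and variables do not carry over. Pictures are saved under pics/ and viewed, at most 10 in all, crops included, and the job is handed in when it is done.

```bash
mkdir -p pics; ls; cat > h.py <<'E'
import numpy as np, cv2
from rig import r, gripper_open, grasp, kinematics, imaging, sign_off, finder
def ray(p,rc):
    u=cv2.undistortPoints(np.array([[[rc[1],rc[0]]]],float),p["K"],np.array(p["distortion"],float))[0,0]
    T=np.array(p["world_to_cam"]);R=T[:3,:3];return -R.T@T[:3,3],R.T@np.array([u[0],u[1],1.])
def onz(p,rc,z):
    o,d=ray(p,rc);return o+d*(z-o[2])/d[2]
def tri(obs):
    A=np.zeros((3,3));b=np.zeros(3)
    for p,rc in obs:
        o,d=ray(p,rc);d=d/np.linalg.norm(d);M=np.eye(3)-np.outer(d,d);A+=M;b+=M@o
    x=np.linalg.solve(A,b);res=[]
    for p,rc in obs:
        o,d=ray(p,rc);d=d/np.linalg.norm(d);res.append(np.linalg.norm((np.eye(3)-np.outer(d,d))@(x-o)))
    return x,max(res)
def proj(p,X):
    T=np.array(p["world_to_cam"]);q,_=cv2.projectPoints(np.array(X,float).reshape(-1,1,3),cv2.Rodrigues(T[:3,:3])[0],T[:3,3],p["K"],np.array(p["distortion"],float));return q[:,0,::-1]
E
cat > a.py <<'E'
from h import *
np.set_printoptions(precision=4,suppress=True)
P={n:imaging.grab_frame(n) for n in("side","top","wrist")}
for n,p in P.items():
    cv2.imwrite(f"pics/{n}0.png",p["image"]); print(n,ray(p,(200,320)))
D={}
for nm in ["tube","tube_mid","tube_tip","well_floor","shutter_point","chute_top","cap_top","loader","marker","tape_roll","small_bottle","beaker","jar"]:
    for n,p in P.items():
        L=finder.pinpoint(p,nm)[:3]; D[nm,n]=L
        print(nm,n,[(np.round(l["pixel"],1).tolist(),round(l["confidence"],2)) for l in L])
    o=[(P[n],D[nm,n][0]["pixel"]) for n in("side","top") if D[nm,n]]
    if len(o)==2: print("   tri",tri(o))
    for n in P:
        for l in D[nm,n][:2]: print("   z0.0085",n,onz(P[n],l["pixel"],0.0085)) if nm.startswith("tube") else 0
print(r.get_t())
E
python3 a.py
```

```text
pics
side (array([0.5186, 1.1925, 0.8129]), array([ 0.0077, -0.8588, -0.5124]))
top (array([0.3114, 0.0169, 1.5787]), array([ 0.1451, -0.0015, -0.9894]))
wrist (array([0.1154, 0.543 , 0.3843]), array([ 0.2179, -0.0628, -0.974 ]))
tube side [([257.1, 349.9], 0.79), ([283.2, 346.4], 0.65), ([265.2, 282.6], 0.49)]
tube top [([233.0, 278.5], 0.76), ([221.6, 350.6], 0.69), ([227.1, 245.8], 0.48)]
tube wrist []
   tri (array([ 0.4424,  0.1423, -0.0026]), np.float64(0.0024303155787034573))
   z0.0085 side [0.4458 0.1561 0.0085]
   z0.0085 side [0.4605 0.2655 0.0085]
   z0.0085 top [0.4391 0.1417 0.0085]
   z0.0085 top [ 0.4747 -0.0798  0.0085]
tube_mid side [([252.0, 348.1], 0.7), ([280.0, 346.8], 0.61)]
tube_mid top [([228.6, 245.1], 0.61), ([229.9, 280.5], 0.5)]
tube_mid wrist []
   tri (array([0.4509, 0.2332, 0.0839]), np.float64(0.0053417853106443305))
   z0.0085 side [0.4497 0.1327 0.0085]
   z0.0085 side [0.4589 0.253  0.0085]
   z0.0085 top [0.4524 0.2447 0.0085]
   z0.0085 top [0.4487 0.1357 0.0085]
tube_tip side [([278.0, 362.2], 0.77), ([248.5, 327.8], 0.56)]
tube_tip top [([240.8
[... 1316 characters left out ...]
], 0.52)]
tape_roll top [([193.4, 242.4], 0.68), ([261.4, 420.0], 0.53)]
tape_roll wrist []
   tri (array([0.4685, 0.2206, 0.2877]), np.float64(0.04906505047950349))
small_bottle side [([328.8, 300.7], 0.91)]
small_bottle top [([190.4, 192.2], 0.85), ([189.1, 357.4], 0.45)]
small_bottle wrist []
   tri (array([0.5729, 0.4149, 0.0004]), np.float64(0.00030833772128332587))
beaker side [([264.2, 286.0], 0.62)]
beaker top [([169.4, 265.0], 0.54)]
beaker wrist []
   tri (array([0.6298, 0.1868, 0.0107]), np.float64(0.007745221317174519))
jar side [([166.6, 341.6], 0.94)]
jar top [([228.6, 456.4], 0.68)]
jar wrist []
   tri (array([ 0.4511, -0.4056,  0.0086]), np.float64(0.0022154409296120297))
2.1
```

```bash
python3 -c "
import cv2,numpy as np
a=cv2.imread('pics/top0.png')[130:280,170:470];b=cv2.imread('pics/side0.png')[140:340,230:430]
cv2.imwrite('pics/c1.png',np.vstack([cv2.resize(a,(600,300),interpolation=2),cv2.resize(np.pad(b[60:160],((0,0),(0,0),(0,0))),(600,300),interpolation=2)]))"
```

```text
(no output)
```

View pics/c1.png

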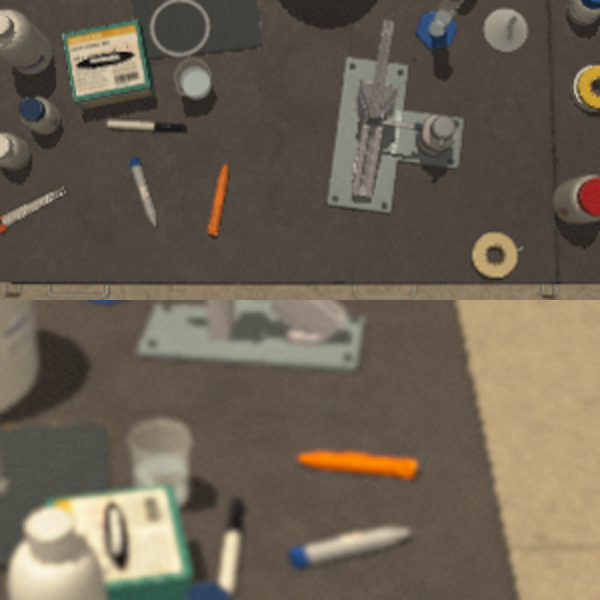

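View pics/top0.png

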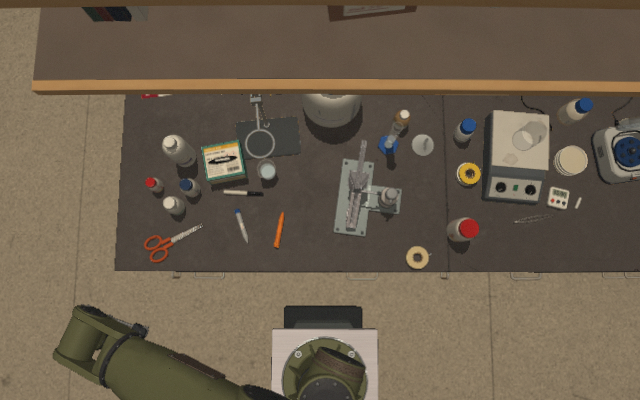

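The white tube has a blue cap. In the top view the cap is near (row 210, col 238) and the tip near (row 241, col 248). The orange look-alike is near col 280. The chute climbs away from the robot at col ~355, and the sprung cap is near (197, 390). Next I fit the loader and take a closer look at the tube.

```bash
cat > b.py <<'E'
from h import *
import json
from scipy.optimize import least_squares
np.set_printoptions(precision=4,suppress=True)
P={n:imaging.grab_frame(n) for n in("side","top")}
obs=[("side",0,(209.7,337.8)),("top",0,(224.5,351.4)),("side",.122,(182.1,309.1)),("top",.122,(189.1,358.8)),("side",.256,(155.8,276.8)),("top",.256,(149.4,364.4))]
c,s=np.cos(np.radians(40)),np.sin(np.radians(40))
def X(q,d): return np.array([q[0]+d*c*np.cos(q[2]),q[1]+d*c*np.sin(q[2]),.193+(d-.256)*s])
f=lambda q:np.concatenate([proj(P[n],X(q,d))[0]-rc for n,d,rc in obs])
S=least_squares(f,[.469,-.08,-.1],loss="soft_l1");print("chute",S.x,f(S.x).round(1))
json.dump(S.x.tolist(),open("chute.json","w"))
p=P["top"];print("cap/tip",onz(p,(210,237.5),.0085),onz(p,(241.5,247.5),.0085)); print("captop z.135",onz(p,(197.2,392.2),.135),onz(P["side"],(161.2,314.1),.135))
R0=np.array(r.get_tcp_rot());print(R0)
a=np.radians(17.6);x=np.array([np.cos(a),np.sin(a),0]);z=np.array([0,0,-1.]);R=np.c_[x,np.cross(z,x),z]
r.move_ptp([.452,.243,.25],R)
w=imaging.grab_frame("wrist");cv2.imwrite("pics/w1.png",w["image"])
for nm in("tube_mid","tube_tip"):
    for l in finder.pinpoint(w,nm)[:3]: print(nm,l["pixel"],l["confidence"],onz(w,l["pixel"],.0085))
for l in finder.trace(w,"tube")[:3]:
    rg=l["region"];ys,xs=np.nonzero(rg);m=w["image"][rg].mean(0)
    G=np.array([onz(w,(b,a_),.0085)[:2] for b,a_ in list(zip(ys,xs))[::7]]);cen=G.mean(0);U=np.linalg.svd(G-cen,full_matrices=False)[2][0];U*=np.sign(U[0]);t=(G-cen)@U
    print("trace",l["confidence"],m,cen,cen+U*(t.min()+t.max())/2,np.degrees(np.arctan2(U[1],U[0])),t.max()-t.min())
print(r.get_t(),r.get_joints())
E
python3 b.py
```

```text
chute [ 0.4677 -0.0812 -0.1525] [-3.2  1.7 -1.3  0.1  1.   1.2 -0.2 -1.   0.6  0.3 -1.6  0.9]
cap/tip [0.51   0.2696 0.0085] [0.4128 0.2365 0.0085]
captop z.135 [ 0.5316 -0.1913  0.135 ] [ 0.5494 -0.1945  0.135 ]
[[-0.9461  0.3239  0.    ]
 [ 0.3239  0.9461 -0.    ]
 [-0.     -0.     -1.    ]]
tube_mid [180.4, 309.4] 0.91 [0.4598 0.2547 0.0085]
tube_mid [220.3, 406.7] 0.8 [0.4502 0.1415 0.0085]
tube_tip [175.7, 433.6] 0.79 [0.5042 0.1324 0.0085]
tube_tip [231.4, 309.2] 0.66 [0.4062 0.2381 0.0085]
tube_tip [180.2, 307.0] 0.29 [0.4592 0.2572 0.0085]
trace 0.89 [ 71.4909 135.5013 224.752 ] [0.4505 0.1414] [0.4484 0.1418] -10.636607099070705 0.11221229188264403
trace 0.61 [180.1044 185.9717 184.9084] [0.465  0.2585] [0.4604 0.2569] 19.971039706016114 0.10697313174535397
trace 0.54 [108.2309 114.3626 119.3102] [ 0.5009 -0.1097] [ 0.4981 -0.1126] 45.725076244834405 0.04239409904952189
3.9417 [0.4229 0.2693 1.6881 0.     1.1841 1.6851]
```

View pics/w1.png

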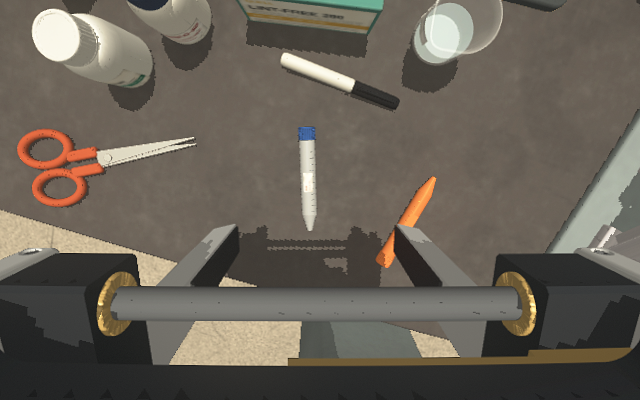

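The wrist view shows the white tube: cap at (128, 307), tip at (231, 309). Both detectors agree to about 2 mm, so I grasp it. I then carry it to a pose above the loader for a closer look.

```bash
cat > c.py <<'E'
from h import *
import json
np.set_printoptions(precision=4,suppress=True)
def down(a):
    x=np.array([np.cos(a),np.sin(a),0]);z=np.array([0,0,-1.]);return np.c_[x,np.cross(z,x),z]
a=np.radians(18.7);u=np.array([np.cos(a),np.sin(a)])
g=np.array([.460,.256])+.008*u
r.move_ptp([*g,.16],down(a)); r.servo_line([*g,.0995],feed=.08)
grasp(10); print("open",r.get_opening(),r.get_gripper_force())
r.servo_line([*g,.30],feed=.25)
print(r.get_opening(),r.get_t())
q=json.load(open("chute.json"))
r.move_ptp([.44,-.075,.34],down(-.14))
w=imaging.grab_frame("wrist");cv2.imwrite("pics/w2.png",w["image"]); t=imaging.grab_frame("top"); s=imaging.grab_frame("side")
cv2.imwrite("pics/s2.png",s["image"])
for nm,z in(("well_floor",.0285),("shutter_point",.1069),("chute_top",.193),("cap_top",.135),("tube_mid",.25),("tube_tip",.25)):
    for n,p in (("w",w),("t",t),("s",s)):
        for l in finder.pinpoint(p,nm)[:2]: print(nm,n,l["pixel"],l["confidence"],onz(p,l["pixel"],z))
print(r.get_t(),r.get_opening(),r.get_joints())
E
python3 c.py
```

```text
open 0.1647302550754453 9.994570036651567
0.1623893271585784 7.4417
well_floor w [159.0, 318.1] 0.84 [ 0.4653 -0.0795  0.0285]
well_floor t [189.0, 191.8] 0.38 [0.5723 0.4092 0.0285]
well_floor s [206.8, 340.6] 0.66 [ 0.4641 -0.0792  0.0285]
shutter_point w [69.1, 317.7] 0.72 [ 0.5572 -0.0913  0.1069]
shutter_point w [335.6, 315.6] 0.62 [ 0.2722 -0.0493  0.1069]
shutter_point t [189.3, 357.8] 0.7 [ 0.559  -0.0954  0.1069]
shutter_point s [184.6, 311.0] 0.97 [ 0.5579 -0.0854  0.1069]
chute_top t [149.2, 363.4] 0.57 [ 0.6575 -0.1056  0.193 ]
chute_top s [160.0, 278.9] 0.72 [ 0.6541 -0.0853  0.193 ]
chute_top s [146.4, 371.8] 0.42 [ 0.3624 -0.1823  0.193 ]
cap_top w [66.6, 434.6] 0.91 [ 0.5411 -0.1905  0.135 ]
cap_top t [193.8, 392.3] 0.54 [ 0.5414 -0.1918  0.135 ]
cap_top t [192.6, 354.0] 0.18 [ 0.5447 -0.0824  0.135 ]
cap_top s [163.1, 314.0] 0.51 [ 0.5495 -0.1803  0.135 ]
tube_mid w [190.8, 156.9] 0.94 [0.4828 0.0113 0.25  ]
tube_mid w [257.1, 317.3] 0.8 [ 0.4308 -0.0726  0.25  ]
tube_mid t [230.6, 278.6] 0.63 [0.4257 0.1223 0.25  ]
tube_mid t [231.3, 354.0] 0.62 [ 0.4243 -0.0736  0.25  ]
tube_mid s [143.3, 353.7] 0.71 [ 0.4284 -0.0788  0.25  ]
tube_mid s [253.0, 348.2] 0.6 [0.4704 0.4541 0.25  ]
tube_tip w [335.3, 315.9] 0.89 [ 0.3783 -0.0645  0.25  ]
tube_tip t [249.3, 352.8] 0.52 [ 0.3776 -0.0701  0.25  ]
tube_tip t [212.1, 279.3] 0.47 [0.4742 0.1212 0.25  ]
tube_tip s [250.4, 330.7] 0.68 [0.5049 0.4454 0.25  ]
tube_tip s [147.7, 371.1] 0.61 [ 0.3797 -0.0468  0.25  ]
9.7667 0.15542350921139964 [-0.251   0.0358  1.7412  0.      1.3645  1.4599]
```

View pics/w2.png

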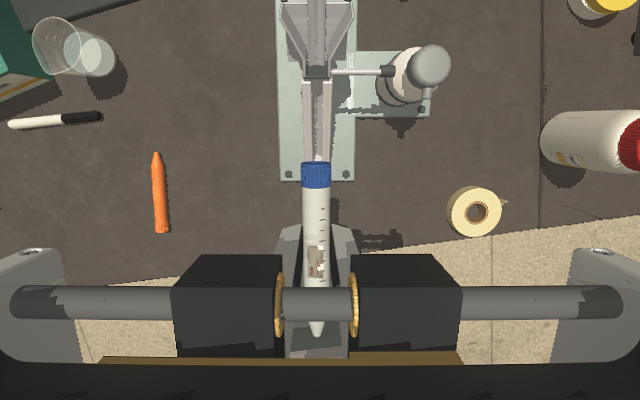

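The tube sits well in the fingers: tip about 62 mm from the grip, tube and chute aligned near col 316. The refined chute position agrees with the cap being 100 mm off the chute axis. I lay the tube in, feeling for contact.

```bash
cat > d.py <<'E'
from h import *
np.set_printoptions(precision=3,suppress=True)
c,s=np.cos(np.radians(40)),np.sin(np.radians(40));yw=-.134
h=np.array([np.cos(yw),np.sin(yw),0]);k=np.array([0,0,1.])
cx=c*h+s*k;cz=-s*h+c*k;W=np.array([.4655,-.080,.193-.256*s])
R=np.c_[cx,np.cross(-cz,cx),-cz]
pos=lambda x,z:W+cx*x+cz*(z+.091)
X=.160+.0625
r.move_ptp(pos(X,.07),R)
r.servo_line(pos(X,.008),feed=.12); r.pause(.15)
f0=np.mean([r.get_ft_force() for _ in range(5)],0)
z=.008
while z>-.006:
    z-=.0007; r.servo_line(pos(X,z),feed=.05); r.pause(.03)
    f=(np.array(r.get_ft_force())-f0)@cz
    if f>1.5: break
print("z",z,"f",f,np.array(r.get_ft_force())-f0,r.get_t()); r.pause(.15)
print((np.array(r.get_ft_force())-f0)@cz,r.get_opening())
w=imaging.grab_frame("side");v=imaging.grab_frame("wrist");cv2.imwrite("pics/c3.png",np.vstack([cv2.resize(w["image"][120:240,230:390],(640,480))[:300],v["image"][:300]]))
for n,p in(("s",w),("w",v)):
    for nm in("tube_tip","tube_mid"):
        for l in finder.pinpoint(p,nm)[:2]: print(nm,n,l["pixel"],l["confidence"])
    print(n,"expected tip",proj(p,W+cx*.16),"mid",proj(p,W+cx*.215))
print(r.get_t())
E
python3 d.py
```

```text
z -0.00040000000000000083 f 6.551265306630469 [-4.17   3.504  4.692] 14.8417
6.8089277794318654 0.15960670465810536
tube_tip s [251.2, 329.6] 0.52
tube_tip s [176.9, 301.5] 0.5
tube_mid s [254.7, 348.8] 0.74
tube_mid s [166.4, 288.4] 0.55
s expected tip [[176.127 301.634]] mid [[165.262 287.935]]
tube_tip w [337.8, 313.7] 0.71
tube_mid w [261.6, 316.5] 0.78
w expected tip [[334.161 318.127]] mid [[253.458 318.326]]
15.2917
```

View pics/c3.png

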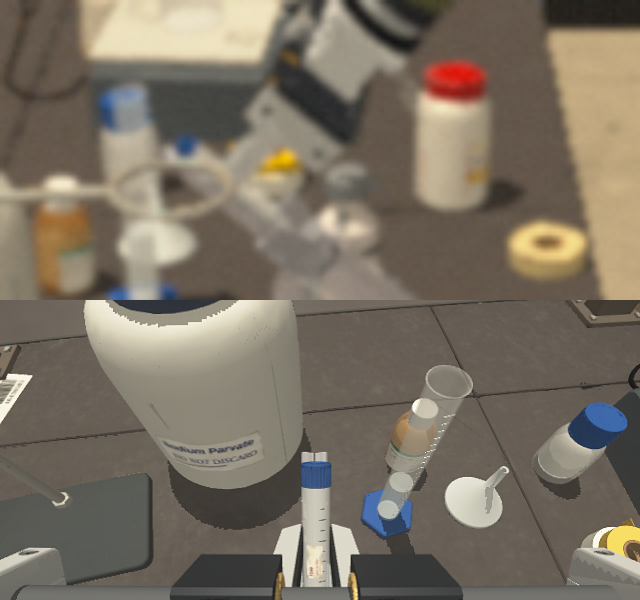

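The tube lies in the funnel: the tip was found at side (177, 301.5) against an expected (176, 301.6), with about 6.8 N of contact. I release, retreat and check.

```bash
cat > e.py <<'E'
exec(open("d.py").read().split("X=.160")[0]); X=.2225
gripper_open(); r.pause(.2)
r.servo_line(pos(X,.09),feed=.2)
w=imaging.grab_frame("side");t=imaging.grab_frame("top");v=imaging.grab_frame("wrist")
for n,p in(("s",w),("t",t),("w",v)):
    for nm in("tube_tip","tube_mid"):
        for l in finder.pinpoint(p,nm)[:3]: print(nm,n,np.round(l["pixel"],1),round(l["confidence"],2))
    print(n,"expected tip",proj(p,W+cx*.122),"mid",proj(p,W+cx*.177))
cv2.imwrite("pics/c4.png",np.vstack([cv2.resize(w["image"][140:220,230:390],(640,320)),cv2.resize(t["image"][130:210,290:450],(640,320))])[:600])
print(r.get_t())
E
python3 e.py
```

```text
tube_tip s [186.8 308.2] 0.47
tube_tip s [252.1 328.4] 0.46
tube_tip s [183.6 366.8] 0.23
tube_mid s [254.9 346.8] 0.61
tube_mid s [173.7 297.5] 0.43
s expected tip [[183.526 310.963]] mid [[172.789 297.425]]
tube_tip t [189.2 357.3] 0.52
tube_tip t [210.1 281.2] 0.52
tube_tip t [261.1 415.4] 0.28
tube_mid t [230.2 281.2] 0.72
tube_mid t [175.2 359.5] 0.66
t expected tip [[189.594 356.788]] mid [[173.141 359.517]]
tube_tip w [254.2 313.9] 0.29
tube_mid w [257.3 317. ] 0.59
tube_mid w [249.3 315. ] 0.36
w expected tip [[307.223 317.174]] mid [[252.654 317.243]]
17.8
```

View pics/c4.png

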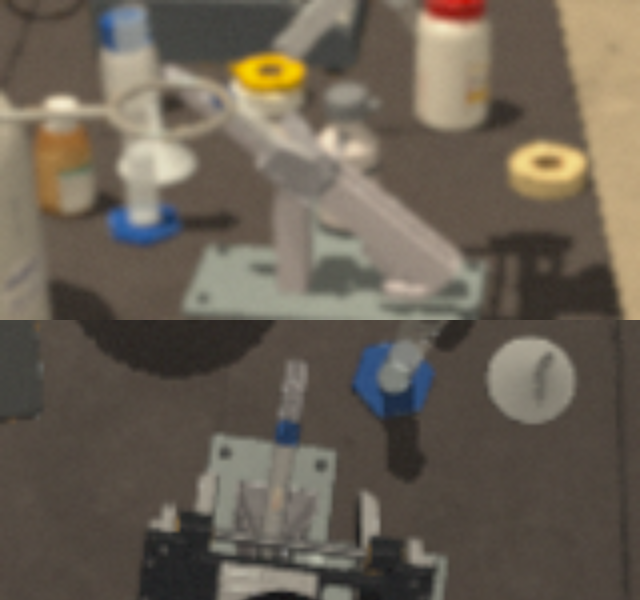

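The tube has slid down and rests at the shutter: mid and tip match the expected pixels within 1–3 px, and the blue cap sits on the rail. Now I press the sprung cap.

```bash
cat > f.py <<'E'
exec(open("d.py").read().split("X=.160")[0]); X=.2225
r.servo_line(pos(X,.13),feed=.25); grasp(10)
C=np.array([.541,-.191]);Rd=np.c_[h,np.cross(-k,h),-k]
r.move_ptp([*C,.29],Rd); r.servo_line([*C,.238],feed=.12); r.pause(.15)
f0=np.mean([r.get_ft_force() for _ in range(5)],0)
z=.238;con=None
while z>.214:
    z-=.001; r.servo_line([*C,z],feed=.05); r.pause(.02)
    f=(np.array(r.get_ft_force())-f0)
    if con is None and f[2]>.8: con=z;print("contact",z)
    if f[2]>9: break
print("end",z,f,r.get_t()); r.pause(1.0); print(np.array(r.get_ft_force())-f0,r.get_position())
w=imaging.grab_frame("side")
for l in finder.pinpoint(w,"tube_mid")[:3]+finder.pinpoint(w,"tube_tip")[:3]: print(np.round(l["pixel"],1),round(l["confidence"],2))
r.servo_line([*C,.30],feed=.15)
r.move_ptp([.42,-.15,.36],Rd)
w=imaging.grab_frame("side");v=imaging.grab_frame("wrist")
for n,p in(("s",w),("w",v)):
    for nm in("tube_tip","tube_mid"):
        for l in finder.pinpoint(p,nm)[:3]: print(nm,n,np.round(l["pixel"],1),round(l["confidence"],2))
    print(n,"expected tip",proj(p,W),"mid",proj(p,W+cx*.055))
cv2.imwrite("pics/c5.png",np.vstack([cv2.resize(w["image"][140:220,230:390],(640,320)),v["image"][:270]]))
print(r.get_t())
E
python3 f.py
```

```text
contact 0.23199999999999998
end 0.22099999999999997 [-6.969  1.107 17.314] 25.5167
[-7.064  1.309 15.637] [ 0.541 -0.191  0.222]
[254.2 348.5] 0.46
[267.8 284.4] 0.69
[252. 329.] 0.54
tube_tip s [251.3 329.4] 0.79
tube_tip s [183.6 310.1] 0.2
tube_mid s [254.1 347.2] 0.64
tube_mid s [284.6 307.6] 0.39
tube_mid s [168.5 341.4] 0.24
s expected tip [[206.692 340.17 ]] mid [[196.359 327.142]]
tube_tip w [142.5 106.7] 0.87
tube_mid w [182.8 108.4] 0.67
w expected tip [[149.932 258.958]] mid [[115.766 252.151]]
28.2583
```

View pics/c5.png

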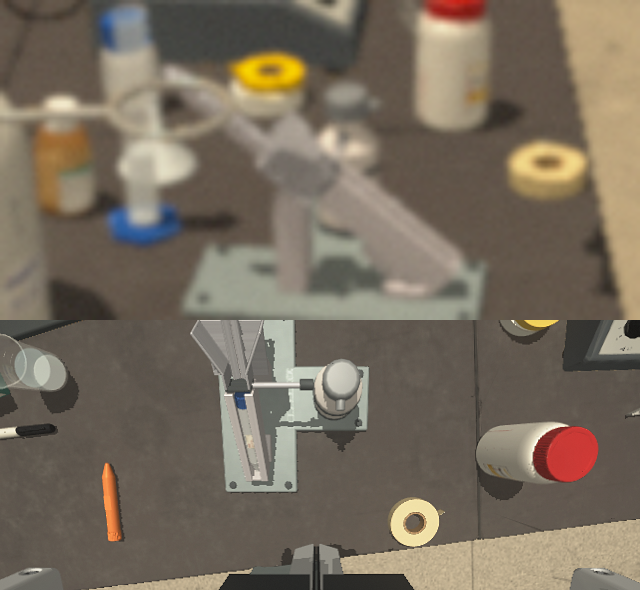

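The wrist view shows the blue cap in the sight slot at about (80, 240), just below the shut shutter. The tube is inside the well and the sprung cap is up, so I hand in.

```bash
python3 -c "
from h import *
print(sign_off())"
```

```text
the job is handed in; nothing more can be done
None
```

The job is handed in: the last pictures show the tube in the well behind the closed shutter and the sprung cap back up, with no contact with any bystander seen, but sign-off returned no verdict.

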